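# Take a cell out of its spring holder and show its button end to the camera

### The arm

A 6-joint arm with a two-finger parallel gripper is mounted at the origin on a cart in front of the work surface, level with it; the furniture and walls round the work are solid. World frame = base frame: x ahead of the robot, y to its left, z up, the work surface at z = 0. Lengths are in mm, angles in rad, forces in N, time in s.
With the tool pointing down it reaches from about 375 to 975 mm from the base axis. Payload 3.8 kg.
Tool frame: the origin (TCP) lies at the very end of the fingers, on their centre line; the grasp point (between the pads) lies 19 mm behind it; z points along the fingers, y is the line along which they close (so a half turn about z gives the same grasp; the last joint's range is limited). The gripper opens to 85 mm and grips with 20 to 120 N. Pads are 22 mm wide; open, the fingers measure 114 mm over their backs; the gripper's body (76 mm by 85 mm) begins 54 mm behind the grasp point. The pads swing forward as they close: fully open they stand 13 mm farther back than shut.
Start: joints at [1.16, 0.264, 1.604, -0, 1.274, -0.037], TCP at [246.477, 628.384, 231.28] pointing down, gripper open.
Joint ranges: [-2.63, 2.63], [-0.94, 2.18], [0.31, 2.57], [-1.31, 4.45], [0, 2.66], [-2.55, 2.55]. Speed limits (rad/s): [2.57, 2.57, 3.14, 3.14, 3.14, 3.14].

### API

Orientations are given as [roll, pitch, yaw] about the fixed x, y, z axes, in that order (R = Rz(yaw) Ry(pitch) Rx(roll)).
In Python, from plant import readout, eyes, arm gives the robot as it stands. The module is installed in compiled form; this text tells all that it offers.
- The arm moves only by the shell command python3 -m pendant 'ROWS' [FORCE]. ROWS is JSON, a list of rows, each an object with "xyz": the shift along the world's x, y, z in mm, a list of three; "turn": the turn, a rotation vector about the world's x, y, z in degrees, a list of three; "claw": the opening, from 0 (shut) to 1 (fully open). A call has 1 to 10 rows; each row shifts and turns the commanded pose from where the row before left it; what a row does not reach is not made up. A row lasts 1/12 s, in which the tool goes at most 41.7 mm and 7.16 degrees, less where a joint would pass 70% of its speed; a pose out of reach is approached as far as the arm can. A call is refused whole if a number of a shift passes 41.7 or a number of a turn 7.16, either way. A call with a gripper value outside its range is refused whole. The fingers move at their own pace and stop on an object; FORCE is the grip in N (left out, the last holds). Time passes only in rows, so rows that do not move let the fingers close. It gives the time, the measured TCP pose, the force, the opening and the grip force at its end, in the units of the state.
- readout.get_state(): the state, without advancing time (a new reading comes with each control period).
- eyes.camera(name): name is "scene" or "top" or "wrist"; returns the picture (400x640x3 uint8, blue, green, red); there is no depth.
- eyes.camera_params(name): a dict with "intrinsics" (3x3 intrinsics, pixels), "position" and "attitude" of the camera in the world. Camera axes: x right, y down, z forward; pixel columns grow to the right and rows downward; lengths in mm; the calibration is good to about 2 mm. The wrist camera is an equidistant fisheye: a pixel r from the principal point sees the ray r / f radians off the axis. A picture is of the moment at which its call begins: read the wrist's pose just before it. camera_params takes no time and is no camera call; for the wrist camera it gives the pose at the moment of the call.
- arm.job_done(): hands the job in; it is judged then, once.
Trained networks look in the newest picture that a camera, given by its name, has taken for a name from the list of things; names that differ only in an ending like _2 or _b are one class to them, and where a whole thing is asked for, a point or a joint stands for the part that bears it (a point fixed in the world has none). Each returns a list of dicts, best first, with "score" (0 to 1); they miss things now and then, are a little off and sometimes report something else, mostly with a low value. They report only what shows in the picture. A call takes as long as a camera call. They do not tell look-alikes from the thing itself.
- eyes.silhouettes(target, camera): "region" (400x640 bool, what is visible of it) and "rect" ([left, top, right, bottom] in pixels, round what is visible of it).
The state is a dict: "t": time; "qpos": joint angles; "dq": joint speeds; "effort": joint torques, N m; "position": TCP position; "tcp_rot": TCP orientation; "ft_force": force on the tool from outside, world axes, zero at the start; "ft_torque": the same for the moment, N m; "gripper_width": finger opening in mm; "finger_force": force on a finger pad.
Only numpy, scipy, OpenCV 4.12 (cv2) and the standard library are available. Lean on these libraries where they do the work, as an engineer would, in place of code of your own. Each camera call takes 0.05 s, during which the arm holds its last target. There are 200 camera calls.

### The job

The opened data logger on the bench has a lithium D cell lying in a spring holder. Slide the cell back against its spring until its button end comes out from under the retaining lip, lift it out, and present it to the inspection camera for the leakage check: button end squarely facing the lens, centred in front of it, 12 cm from the glass. Finish while holding it still there in the air; leave the camera as it is set and everything else on the bench where it lies.

Things in the scene. Friction and masses are not known exactly. Their poses are not given: they have to be found in the camera images.
- cell: The lithium D cell in the holder: white with green ends, 33 mm diameter, 62 mm long, 0.1 kg, lying. Origin: centre of its flat end; z runs along its axis to the button end; its middle is at z = 31 mm. Grip it firmly round the middle from above: from 27 mm towards the flat end to 14 mm towards the button end of the middle, both its sides are free down to 15 mm below its axis.
- button (a point): Centre of the cell's button (positive) end face: on the cell's axis, 62 mm from its flat end.
- logger: Data logger, cover off, screwed to a heavy 10 mm steel plate: grey open tray 176 x 104 mm, rim 32 mm up, green board and black cell holder inside. Origin: centre of the plate's underside; x runs along the holder from spring end to button end. Seated, the cell's axis is 52 mm up, its ends at x = -31 (flat) and +31 mm. Spring end wall: x = -54 mm, 64 mm up; end cheeks 48 mm up, 40 mm over both.
- lip (a point): Middle of the free edge of the holder's retaining lip, on its top face: 73 mm up, at x = 24 mm of the logger. The lip reaches 7 mm over the seated cell's button end, 1 mm above it, so the cell cannot be lifted until it has been slid more than 7 mm towards the spring (logger's -x).
- spring (a joint): Spring contact at the cell's flat end, in m: 0 with the cell seated, grows as the cell is slid back (about 5 N when seated, 0.6 N more for each mm), 0.011 at its stop; springs forward to -0.006 once the cell is out.
- lens (a point): Centre of the glass of the inspection camera: small grey camera with a white ring light (76 mm diameter) round its lens, on a stand with a dark base and a steel post; lens 26 to 28 cm above the table, facing the robot and looking 12 to 30 degrees downwards (tilt and heading differ from start to start). Its z axis points out of the lens along the line of sight, x is the picture's up.
- camera_stand: Stand of the inspection camera, fixed: dark base 115 x 125 x 15 mm (x by y), steel post 320 mm high, 42 mm behind its origin; the camera points to its -x. Origin: centre of the base's underside.
- cover: The logger's cover, grey, 176 x 104 x 17 mm, loose on the table; leave it. Origin: centre of its underside.
- spare_cell: A spare D cell, the same as the one in the holder, standing upright, loose; leave it. Origin: centre of its underside.
- screwdriver: Red screwdriver, 170 mm long along its y, loose on the table; leave it. Origin: centre of its underside.
- plug_sensor: White plug-in sensor, 94 x 46 x 24 mm, loose on the table; leave it. Origin: centre of its underside.
Not all that is in view belongs to the job. What is shaped like the cell but purple or turquoise is not meant.

How it is judged (in metres and radians):
On the way, in this order (a step that is already met when the one before it is completed fails the run):
1. the cell has been slid back against its spring far enough to clear the lip (value of joint spring above 0.006 m and z of cell in the frame of logger below 0.07 m), for 0.1 s.
2. the cell has been lifted out of the holder, in the fingers (z of each of cell, button in the frame of logger above 0.1 m and contact force between the fingers and cell above 1 N), for 0.1 s.
At the end, for the whole second after the job is handed in: The fingers alone hold the cell still in the air: its button end faces the lens squarely (cell axis within 0.26 rad, 15 degrees, of the line of sight), within 20 mm of the line of sight up and down and sideways, 10 to 14 cm from the glass (z of button in the frame of lens between 0.1 and 0.14 m and x of button in the frame of lens between -0.02 and 0.02 m and y of button in the frame of lens between -0.02 and 0.02 m and z of cell in the frame of lens above 0.155 m and angle between the z axis of cell and the z axis of lens, either way round below 0.26 rad and height (world z) of cell above 0.1 m and linear speed of cell below 0.01 m/s and angular speed of cell below 0.1 rad/s and contact force between the fingers and cell above 2 N and contact force between cell and camera_stand below 0.1 N and contact force between cell and logger below 0.1 N); the arm keeps its last pose, push and grip.
It fails at once if the camera is knocked out of its setting (distance of lens from where it was at the start of the episode above 0.01 m).
It fails at once if the cover is moved (distance of cover from where it was at the start of the episode above 0.03 m).
It fails at once if the spare cell is moved or knocked over (distance of spare_cell from where it was at the start of the episode above 0.03 m or angle between spare_cell's own z axis and vertical above 0.5 rad).
It fails at once if the screwdriver is moved (distance of screwdriver from where it was at the start of the episode above 0.03 m).
It fails at once if the plug-in sensor is moved (distance of plug_sensor from where it was at the start of the episode above 0.03 m).
It also fails if it takes over 42 s, if anything falls off the work surface, if the arm or the gripper's body presses on something with over 40 N, if the wrist force passes 120 N, or if a joint passes its speed limit or range.

## Working session

There is one attempt and no reset: what is moved stays moved. The work goes in short steps, Python scripts to look and compute and a shell command to move; the robot and the scene stay as the last step left them, time stands still between calls to the robot, and variables do not carry over. Pictures are saved under pics/ and viewed, at most 10 in all, crops included, and the job is handed in when it is done.

```bash
mkdir -p pics; cat > h.py <<'E'
import numpy as np, cv2
from plant import readout, eyes, arm
def P(n):
    p=eyes.camera_params(n); return np.array(p["intrinsics"]),np.array(p["position"]),p["attitude"]
E
python3 - <<'E'
from h import *
s=readout.get_state(); print({k:np.round(v,3) for k,v in s.items()})
for n in ("scene","top"):
    im=eyes.camera(n); cv2.imwrite(f"pics/{n}0.png",im); print(n,eyes.camera_params(n))
    for t in ("cell","logger","lens","camera_stand","lip","spring","button"):
        try: print(t,[(round(float(d["score"]),2),[int(x) for x in d["rect"]]) for d in eyes.silhouettes(t,n)])
        except Exception as e: print(t,e)
print(eyes.camera_params("wrist"))
E
```

```text
{'t': np.float64(0.0), 'qpos': array([ 1.16 ,  0.265,  1.605, -0.   ,  1.274, -0.037]), 'dq': array([ 0.   , -0.001,  0.   , -0.002,  0.002, -0.002]), 'effort': array([ 1.0000e-03, -5.1512e+01, -3.6732e+01,  0.0000e+00,  1.3000e-02,
       -0.0000e+00]), 'position': array([246.19 , 627.712, 229.96 ]), 'tcp_rot': array([-3.139, -0.   ,  2.768]), 'ft_force': array([ 0.866, -0.139,  0.364]), 'ft_torque': array([0.104, 0.028, 0.046]), 'finger_force': np.float64(0.0), 'gripper_width': np.float64(85.423)}
scene {'intrinsics': array([[407.54422267,   0.        , 314.39378536],
       [  0.        , 407.54422267, 198.62959776],
       [  0.        ,   0.        ,   1.        ]]), 'position': array([-252.90533493, -425.11428094,  769.72009363]), 'attitude': array([-2.13052408,  0.01418307, -1.08272945])}
cell [(0.62, [275, 212, 292, 228]), (0.61, [256, 235, 276, 248]), (0.55, [305, 219, 321, 229])]
logger [(0.73, [226, 235, 306, 274])]
lens [(0.75, [377, 144, 402, 169])]
camera_stand [(0.92, [361, 131, 404, 253])]
lip [(0.71, [226, 230, 309, 271])]
spring []
button [(0.68, [302, 219, 326, 231
[... 391 characters left out ...]
70, 174, 287, 190]), (0.61, [300, 172, 318, 184]), (0.51, [283, 224, 302, 240])]
logger [(0.57, [258, 203, 330, 261])]
lens [(0.77, [369, 123, 397, 146])]
camera_stand [(0.56, [352, 104, 395, 173])]
lip [(0.74, [253, 203, 331, 262]), (0.6, [284, 226, 302, 238])]
spring [(0.44, [369, 125, 398, 148])]
button [(0.73, [296, 174, 314, 183]), (0.52, [285, 226, 303, 238]), (0.52, [270, 174, 291, 188])]
{'intrinsics': array([[309.70691629,   0.        , 323.27575623],
       [  0.        , 309.70691629, 198.81738306],
       [  0.        ,   0.        ,   1.        ]]), 'position': array([180.79720353, 654.05722451, 375.80637601]), 'attitude': array([2.86082902e+00, 1.09151066e-03, 1.19639497e+00])}
```

```bash
python3 - <<'E'
from h import *
a=cv2.imread("pics/scene0.png")[110:300,190:430]; b=cv2.imread("pics/top0.png")[90:280,230:420]
a=cv2.resize(a,None,fx=3.0,fy=3.0,interpolation=2)[:, :]; 
b=cv2.resize(b,None,fx=3,fy=3,interpolation=2)
cv2.imwrite("pics/s1.png",a); cv2.imwrite("pics/t1.png",b)
E
```

```text
(no output)
```

View pics/s1.png

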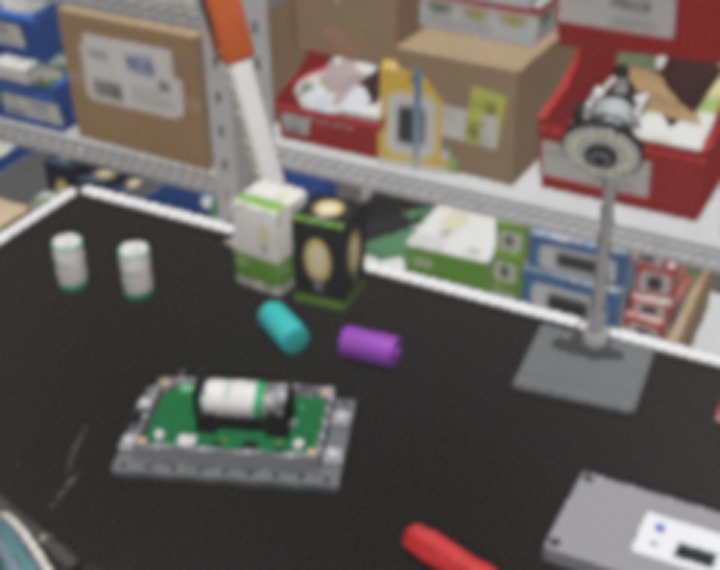

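View pics/t1.png

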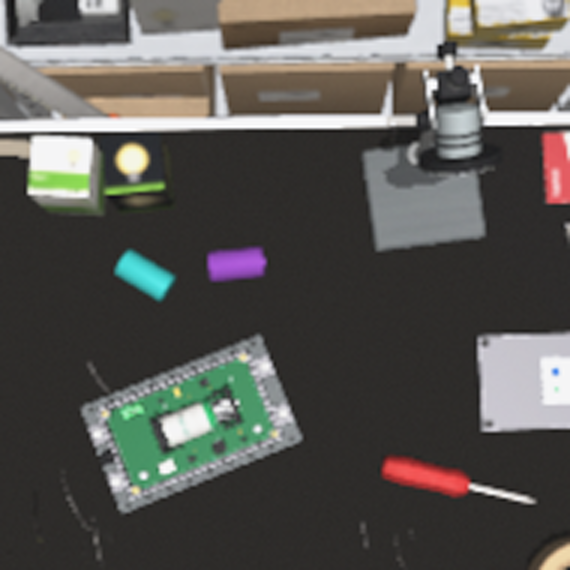

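The white cell lies in the black holder at scene (266,242) and top (292,232), with the lip at its right end in the top view. The turquoise (scene 284,219; top 278,182) and purple (313,225; 309,178) cylinders are look-alikes. The spares stand upright at scene (213,197) and (235,200). The inspection camera's ring is at scene (390,158).

```bash
cat >> h.py <<'E'
from scipy.spatial.transform import Rotation as Ro
def ray(n,uv,p=None):
    K,c,a=p or P(n); u=(np.array(uv,float)-K[:2,2])/K[0,0]
    if n=="wrist":
        th=np.linalg.norm(u); d=np.r_[np.sin(th)*u/max(th,1e-9),np.cos(th)]
    else: d=np.r_[u,1]; d/=np.linalg.norm(d)
    return c,Ro.from_euler("xyz",a).apply(d)
def tri(rs):
    A=sum(np.eye(3)-np.outer(d,d) for c,d in rs); b=sum((np.eye(3)-np.outer(d,d))@c for c,d in rs)
    x=np.linalg.solve(A,b); return x,[np.linalg.norm(np.cross(x-c,d)) for c,d in rs]
def onz(n,uv,z,p=None):
    c,d=ray(n,uv,p); return c+d*(z-c[2])/d[2]
def proj(n,X,p=None):
    K,c,a=p or P(n); v=Ro.from_euler("xyz",a).inv().apply(np.array(X)-c)
    if n=="wrist":
        r=np.linalg.norm(v[:2]); return K[:2,2]+K[0,0]*np.arctan2(r,v[2])*v[:2]/max(r,1e-9)
    return K[:2,2]+K[0,0]*v[:2]/v[2]
E
python3 - <<'E'
from h import *
print("cell",tri([ray("scene",(266,242)),ray("top",(292,232.5))]))
print("ring",tri([ray("scene",(390,158.5)),ray("top",(383,143))]))
for n,q in dict(spring=(285.0,236),butt=(302,228)).items(): print(n,onz("top",q,55))
for n,q in dict(pl=(258,227),pu=(317,203),pr=(330,236),pd=(271,261)).items(): print(n,onz("top",q,20))
print("ring ray",onz("top",(383,143),270))
E
```

```text
cell (array([482.39651516, 129.44022332,  57.47477272]), [np.float64(1.6443920946004331), np.float64(1.6443920946005084)])
ring (array([ 718.08769474, -134.97537519,  272.81507744]), [np.float64(1.2023635693615649), np.float64(1.2023635693614894)])
spring [472.60452065 150.59116382  55.        ]
butt [497.05181927  96.35980607  55.        ]
pl [502.95365583 242.25358153  20.        ]
pu [578.52510851  48.23878273  20.        ]
pr [469.92899771   7.34917642  20.        ]
pd [392.31501526 200.11226047  20.        ]
ring ray [ 719.2424279  -136.52305397  270.        ]
```

```bash
python3 -m pendant '[{"xyz":[16,-33,0],"turn":[0,0,-4.7],"claw":1},{"xyz":[16,-33,0],"turn":[0,0,-4.7],"claw":1},{"xyz":[16,-33,0],"turn":[0,0,-4.7],"claw":1},{"xyz":[16,-33,0],"turn":[0,0,-4.7],"claw":1},{"xyz":[16,-33,0],"turn":[0,0,-4.7],"claw":1},{"xyz":[16,-33,0],"turn":[0,0,-4.7],"claw":1},{"xyz":[16,-33,0],"turn":[0,0,-4.7],"claw":1},{"xyz":[16,-33,0],"turn":[0,0,-4.7],"claw":1},{"xyz":[16,-33,0],"turn":[0,0,-4.7],"claw":1},{"xyz":[16,-33,0],"turn":[0,0,-4.7],"claw":1}]' 60
python3 -m pendant '[{"xyz":[15,-33,0],"turn":[0,0,0],"claw":1},{"xyz":[15,-33,0],"turn":[0,0,0],"claw":1},{"xyz":[15,-33,0],"turn":[0,0,0],"claw":1},{"xyz":[15,-33,0],"turn":[0,0,0],"claw":1},{"xyz":[0,0,0],"turn":[0,0,0],"claw":1},{"xyz":[0,0,0],"turn":[0,0,0],"claw":1},{"xyz":[0,0,0],"turn":[0,0,0],"claw":1}]'
cat > look.py <<'E'
from h import *
import sys,pickle
p=P("wrist"); im=eyes.camera("wrist"); n=sys.argv[1]; cv2.imwrite(f"pics/{n}.png",im); pickle.dump(p,open(n+".pkl","wb"))
s=readout.get_state(); print(s["t"],s["position"],s["tcp_rot"],s["qpos"])
for t in ("cell","logger","lip","lens"): print(t,[(round(float(d["score"]),2),[int(x) for x in d["rect"]]) for d in eyes.silhouettes(t,"wrist")])
E
python3 look.py w1
```

```text
t: 1.63
position: [406.9, 296.8, 231.7]
tcp_rot: [3.141, -0.0, 1.944]
ft_force: [0.2, 0.1, -0.4]
gripper_width: 85.0
finger_force: 0.0
t: 2.22
position: [466.4, 166.4, 231.4]
tcp_rot: [3.141, -0.001, 1.946]
ft_force: [-0.3, 0.9, -0.7]
gripper_width: 85.4
finger_force: 0.0
2.2667 [466.18713279 166.98812558 231.32352147] [ 3.14157112e+00 -5.37247793e-04  1.94767075e+00] [ 2.93278624e-01 -8.05729952e-02  1.97822797e+00  5.67195056e-04
  1.24396113e+00 -8.37778969e-02]
cell [(0.71, [433, 194, 484, 238])]
logger [(0.83, [275, 119, 381, 282])]
lip [(0.66, [273, 117, 379, 284])]
lens []
```

View pics/w1.png

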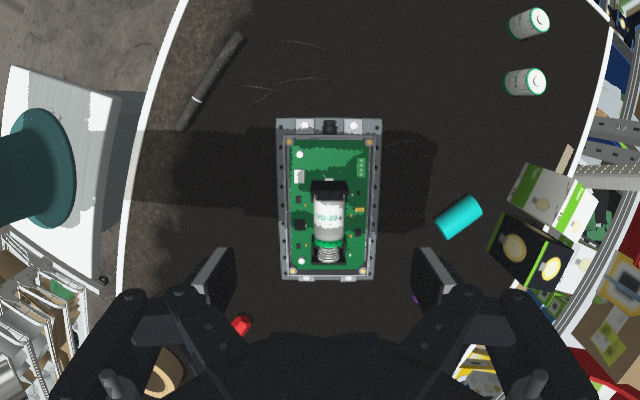

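Wrist view: the cell in the holder is at (328,215). Its flat end and the bare spring are at the bottom (328,255), and the button end is under the black lip at (329,187). So logger +x runs image-up, opposite to what I guessed from the top view. The turquoise look-alike is at (460,217), and the upright spares are at (528,24) and (525,82). I'll take a second view and an enlarged crop.

```bash
python3 -m pendant '[{"xyz":[15,-35,-15],"turn":[0,0,0],"claw":1},{"xyz":[15,-35,-15],"turn":[0,0,0],"claw":1},{"xyz":[0,0,0],"turn":[0,0,0],"claw":1},{"xyz":[0,0,0],"turn":[0,0,0],"claw":1},{"xyz":[0,0,0],"turn":[0,0,0],"claw":1}]'
python3 look.py w2
python3 - <<'E'
from h import *
import pickle
a=cv2.imread("pics/w1.png")[105:295,265:395]; a=cv2.resize(a,None,fx=3,fy=3,interpolation=2)
p=pickle.load(open("w2.pkl","rb")); c=proj("wrist",[482,129,57],p); x,y=[int(v) for v in c]; print(x,y)
y0=max(0,y-95); x0=x-65; print("off",x0,y0)
b=cv2.imread("pics/w2.png")[y0:y0+190,x0:x0+130]; b=cv2.resize(b,None,fx=3,fy=3,interpolation=2)
cv2.imwrite("pics/c12.png",np.hstack([a,b]))
E
```

```text
t: 2.88
position: [496.3, 97.1, 201.2]
tcp_rot: [-3.141, -0.001, 1.947]
ft_force: [0.3, -0.7, -0.3]
gripper_width: 85.4
finger_force: 0.0
2.9333 [496.4057101   97.40724075 201.62679517] [ 3.14117725e+00 -4.29633433e-04  1.94831046e+00] [ 1.44167636e-01 -3.71358929e-02  1.99327783e+00  5.54792382e-04
  1.18514598e+00 -2.33555018e-01]
cell [(0.93, [447, 140, 502, 189]), (0.9, [310, 128, 348, 185]), (0.81, [430, 214, 462, 263])]
logger [(0.89, [269, 50, 386, 238])]
lip [(0.92, [264, 46, 384, 242]), (0.16, [225, 293, 235, 311])]
lens []
322 149
off 257 54
```

View pics/c12.png

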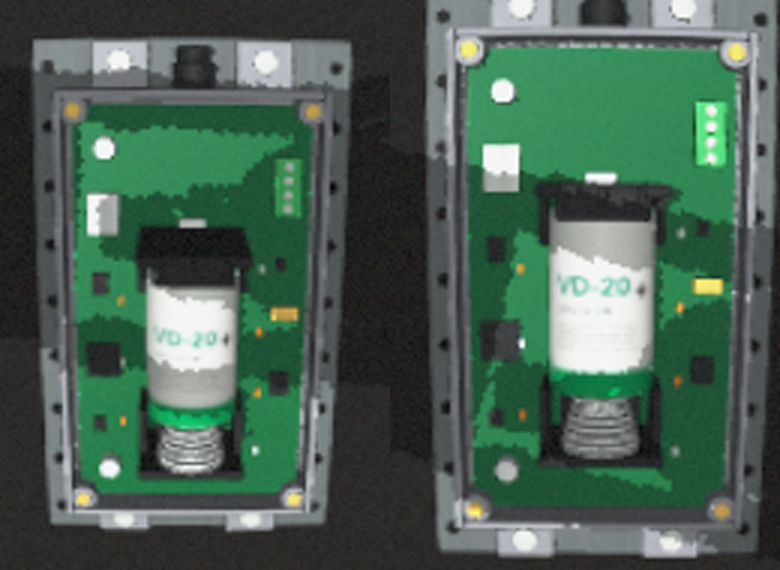

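The crop confirms it: the white cell has its green flat-end band next to the spring, and its button is under the lip. It fits the description, and the purple and turquoise ones do not.

```bash
python3 - <<'E'
from h import *
import pickle
from scipy.optimize import least_squares
p1=pickle.load(open("w1.pkl","rb"));p2=pickle.load(open("w2.pkl","rb"))
A=lambda x,y:(265+x/3,105+y/3); B=lambda x,y:(257+(x-390)/3,54+y/3)
for n,a,b in [("lip",A(193,286),B(602,219)),("bolt TL",A(73,111),B(469,51)),("TR",A(313,111),B(737,51)),("BL",A(84,499),B(474,511)),("BR",A(293,499),B(722,511)),("text",A(193,338),B(594,288)),("band",A(192,405),B(601,371))]:
    X,e=tri([ray("wrist",a,p1),ray("wrist",b,p2)]); print(n,X.round(1),np.round(e,1))
E
```

```text
lip [478.5 151.3  73.7] [0.1 0.1]
bolt TL [417.4 186.9  32.7] [0. 0.]
TR [500.  219.7  33.8] [0.1 0.1]
BL [475.4  36.6  33.2] [0.4 0.4]
BR [557.9  69.5  34.2] [0.3 0.3]
text [485.3 131.3  67.3] [1.3 1.3]
band [495.6 107.7  67.3] [0.1 0.1]
```

```bash
python3 -m pendant '[{"xyz":[-4.5,15,-12],"turn":[0,0,-0.5],"claw":1},{"xyz":[-4,15,-12],"turn":[0,0,0],"claw":1},{"xyz":[0,0,-30],"turn":[0,0,0],"claw":1},{"xyz":[0,0,-30],"turn":[0,0,0],"claw":1},{"xyz":[0,0,-30],"turn":[0,0,0],"claw":0.75},{"xyz":[0,0,-25],"turn":[0,0,0],"claw":0.75},{"xyz":[0,0,-15],"turn":[0,0,0],"claw":0.75},{"xyz":[0,0,0],"turn":[0,0,0],"claw":0.75},{"xyz":[0,0,0],"turn":[0,0,0],"claw":0.75},{"xyz":[0,0,0],"turn":[0,0,0],"claw":0.75}]'
```

```text
t: 3.97
position: [489.1, 127.0, 48.6]
tcp_rot: [3.139, 0.0, 1.939]
ft_force: [0.3, -0.7, 0.2]
gripper_width: 64.4
finger_force: 0.0
```

```bash
python3 -m pendant '[{"xyz":[-1,0.3,-11.5],"turn":[0,0,0],"claw":0.75},{"xyz":[0,0,0],"turn":[0,0,0],"claw":0.5},{"xyz":[0,0,0],"turn":[0,0,0],"claw":0.2},{"xyz":[0,0,0],"turn":[0,0,0],"claw":0.2},{"xyz":[0,0,0],"turn":[0,0,0],"claw":0.2},{"xyz":[0,0,0],"turn":[0,0,0],"claw":0.2}]' 70
python3 -m pendant '[{"xyz":[0,0,0],"turn":[0,0,0],"claw":0.2},{"xyz":[0,0,0],"turn":[0,0,0],"claw":0.2}]'
```

```text
t: 4.47
position: [487.5, 126.9, 36.5]
tcp_rot: [3.14, 0.0, 1.939]
ft_force: [-1.6, 0.7, 3.2]
gripper_width: 31.2
finger_force: 69.1
t: 4.63
position: [487.6, 126.9, 36.5]
tcp_rot: [3.14, 0.0, 1.939]
ft_force: [-1.3, 0.9, 5.8]
gripper_width: 31.1
finger_force: 69.3
```

```bash
python3 -m pendant '[{"xyz":[0.9,-2.3,0],"turn":[0,0,0],"claw":0.2},{"xyz":[0.9,-2.3,0],"turn":[0,0,0],"claw":0.2},{"xyz":[0.9,-2.3,0],"turn":[0,0,0],"claw":0.2},{"xyz":[0.9,-2.3,0],"turn":[0,0,0],"claw":0.2},{"xyz":[0,0,0],"turn":[0,0,0],"claw":0.2},{"xyz":[0,0,0],"turn":[0,0,0],"claw":0.2}]'; python3 look.py w3; python3 - <<'E'
from h import *
import pickle
p=pickle.load(open("w3.pkl","rb")); im=cv2.imread("pics/w3.png"); cv2.imwrite("pics/w3c.png",cv2.resize(im[100:330,180:470],None,fx=2.5,fy=2.5))
E
```

```text
t: 5.13
position: [490.4, 119.6, 36.5]
tcp_rot: [3.141, -0.004, 1.937]
ft_force: [-3.9, 8.7, 5.4]
gripper_width: 30.9
finger_force: 69.5
5.1833 [490.40375569 119.59232858  36.49862935] [ 3.14064223 -0.0034334   1.93728739] [ 0.18740047  0.15391399  2.13489442  0.00471214  0.85246612 -0.18218959]
cell [(0.95, [283, 210, 363, 335]), (0.82, [517, 194, 601, 278]), (0.68, [503, 302, 532, 337])]
logger [(0.79, [212, 29, 437, 334])]
lip [(0.67, [210, 25, 434, 335])]
lens []
```

View pics/w3c.png

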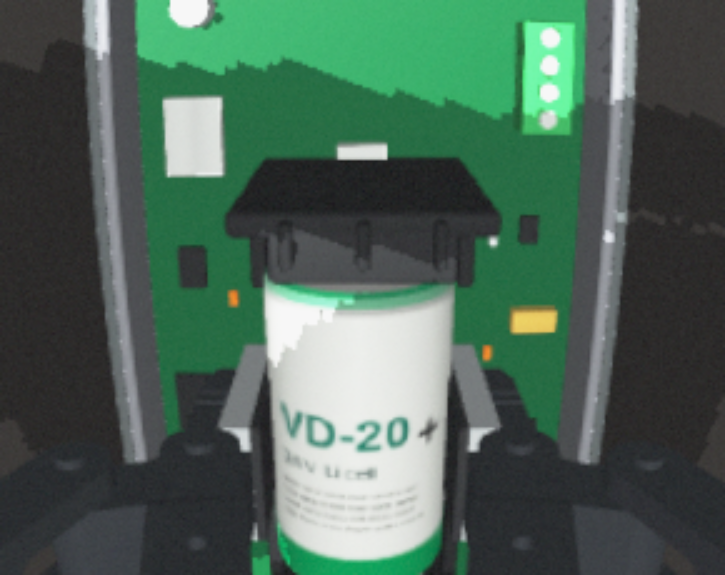

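The crop shows the cell slid back: the green rim of its button end is in view at crop (360,290), just in front of the lip edge (y≈280). The 9.5 N reaction matches the spring at about 7.5 mm. I'll slide a little farther, then lift.

```bash
python3 -m pendant '[{"xyz":[0.6,-1.7,0],"turn":[0,0,0],"claw":0.2},{"xyz":[0,0,0],"turn":[0,0,0],"claw":0.2},{"xyz":[0,0,0],"turn":[0,0,0],"claw":0.2}]' 80
python3 -m pendant '[{"xyz":[0,0,4],"turn":[0,0,0],"claw":0.2},{"xyz":[0,0,6],"turn":[0,0,0],"claw":0.2},{"xyz":[0,0,8],"turn":[0,0,0],"claw":0.2},{"xyz":[0,0,10],"turn":[0,0,0],"claw":0.2},{"xyz":[0,0,15],"turn":[0,0,0],"claw":0.2},{"xyz":[0,0,20],"turn":[0,0,0],"claw":0.2},{"xyz":[0,0,20],"turn":[0,0,0],"claw":0.2},{"xyz":[0,0,20],"turn":[0,0,0],"claw":0.2},{"xyz":[0,0,0],"turn":[0,0,0],"claw":0.2},{"xyz":[0,0,0],"turn":[0,0,0],"claw":0.2}]'
python3 look.py w4; python3 - <<'E'
from h import *
im=cv2.imread("pics/w4.png"); cv2.imwrite("pics/w4c.png",cv2.resize(im[100:340,180:470],None,fx=2.3,fy=2.3))
E
```

```text
t: 5.63
position: [490.9, 118.3, 36.5]
tcp_rot: [3.141, -0.004, 1.937]
ft_force: [-4.9, 11.2, 8.2]
gripper_width: 30.9
finger_force: 78.5
t: 6.47
position: [492.0, 115.8, 139.4]
tcp_rot: [3.139, 0.001, 1.939]
ft_force: [-0.4, 0.8, -0.9]
gripper_width: 30.9
finger_force: 79.7
6.5167 [490.79283286 115.60376206 138.05244567] [-3.14108715e+00  4.24489019e-05  1.93868916e+00] [ 1.82018699e-01  2.04945154e-02  2.06093475e+00 -1.54853871e-04
  1.06065234e+00 -1.85798474e-01]
cell [(0.85, [285, 200, 364, 335]), (0.63, [463, 162, 525, 222]), (0.62, [445, 249, 483, 293])]
logger [(0.97, [250, 58, 396, 252])]
lip [(0.86, [249, 55, 397, 253])]
lens []
```

View pics/w4c.png

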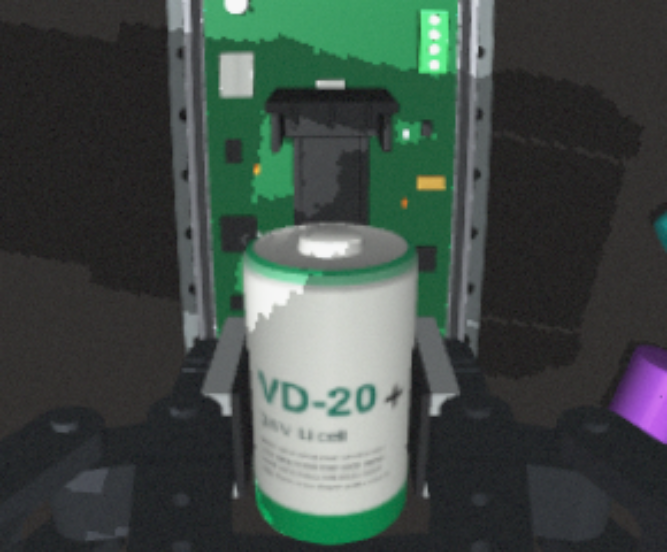

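The cell is out, held level, with its button facing up the picture at crop (330,243). Next I'll raise it, yaw towards the camera and tilt to look at the ring.

```bash
python3 -m pendant '[{"xyz":[2,0,20],"turn":[0,0,-6.8],"claw":0.2},{"xyz":[2,-5,20],"turn":[0,0,-6.8],"claw":0.2},{"xyz":[2,-10,15],"turn":[0,0,-6.8],"claw":0.2},{"xyz":[2,-15,15],"turn":[0,0,-6.8],"claw":0.2},{"xyz":[2,-15,15],"turn":[0,0,-6.8],"claw":0.2},{"xyz":[2,-15,15],"turn":[0,0,-6.8],"claw":0.2},{"xyz":[2,-15,15],"turn":[0,0,-6.8],"claw":0.2},{"xyz":[2,-15,15],"turn":[0,0,-6.8],"claw":0.2},{"xyz":[2,-15,15],"turn":[0,0,-6.8],"claw":0.2},{"xyz":[2,-15,15],"turn":[0,0,-6.8],"claw":0.2}]'
python3 -m pendant '[{"xyz":[2,-15,0],"turn":[0,0,-6.8],"claw":0.2},{"xyz":[2,-15,0],"turn":[0,0,-6.8],"claw":0.2},{"xyz":[2,-15,0],"turn":[0,0,-6.8],"claw":0.2},{"xyz":[2,-15,0],"turn":[0,0,-6.8],"claw":0.2},{"xyz":[1,-10,0],"turn":[0,0,-6.8],"claw":0.2},{"xyz":[0,-6,0],"turn":[0,0,-6.8],"claw":0.2},{"xyz":[0,0,0],"turn":[0,0,-6.8],"claw":0.2},{"xyz":[0,0,0],"turn":[0,-6.5,0],"claw":0.2},{"xyz":[0,0,0],"turn":[0,-6.5,0],"claw":0.2},{"xyz":[0,0,0],"turn":[0,-6.5,0],"claw":0.2}]'
python3 -m pendant '[{"xyz":[0,0,0],"turn":[0,-6.5,0],"claw":0.2},{"xyz":[0,0,0],"turn":[0,-6.5,0],"claw":0.2},{"xyz":[0,0,0],"turn":[0,-6.5,0],"claw":0.2},{"xyz":[0,0,0],"turn":[0,0,0],"claw":0.2},{"xyz":[0,0,0],"turn":[0,0,0],"claw":0.2},{"xyz":[0,0,0],"turn":[0,0,0],"claw":0.2}]'
python3 look.py w5
```

```text
t: 7.55
position: [510.7, -4.9, 298.2]
tcp_rot: [-3.14, 0.001, 0.746]
ft_force: [0.1, -0.2, -1.5]
gripper_width: 30.4
finger_force: 79.8
t: 8.38
position: [520.7, -80.4, 297.7]
tcp_rot: [-3.113, -0.342, -0.084]
ft_force: [-0.3, 0.1, -0.5]
gripper_width: 30.5
finger_force: 79.8
t: 8.88
position: [521.0, -80.6, 299.9]
tcp_rot: [-3.078, -0.678, -0.101]
ft_force: [1.1, 0.0, 0.5]
gripper_width: 30.8
finger_force: 79.9
8.9333 [521.9275173  -80.75093429 301.20907285] [-3.07893056 -0.67924065 -0.10062739] [-0.33939311 -0.48285743  2.29021797  0.3274797   0.70777908  1.12889364]
cell [(0.89, [153, 204, 192, 237]), (0.68, [208, 194, 245, 226]), (0.6, [285, 196, 365, 334])]
logger [(0.96, [135, 263, 246, 362])]
lip []
lens [(0.97, [330, 0, 408, 62])]
```

View pics/w5.png

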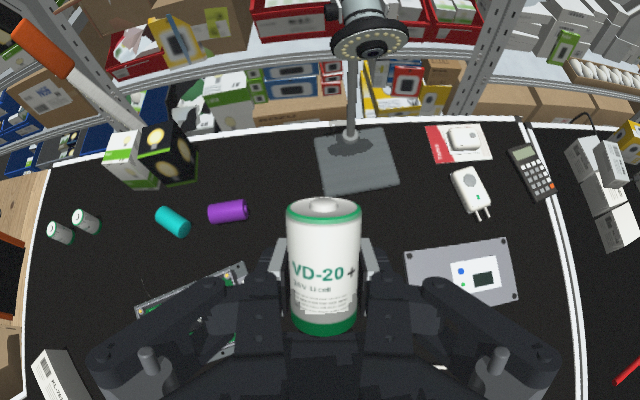

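The ring is fully in view around (369,38), with the lens glass at about (373,43). The cell is held with its button forward at (324,203). I'll enlarge the ring to pick rim points.

```bash
python3 - <<'E'
from h import *
im=cv2.imread("pics/w5.png")[0:75,320:420]; cv2.imwrite("pics/w5c.png",cv2.resize(im,None,fx=8,fy=8,interpolation=cv2.INTER_CUBIC))
E
```

```text
(no output)
```

View pics/w5c.png

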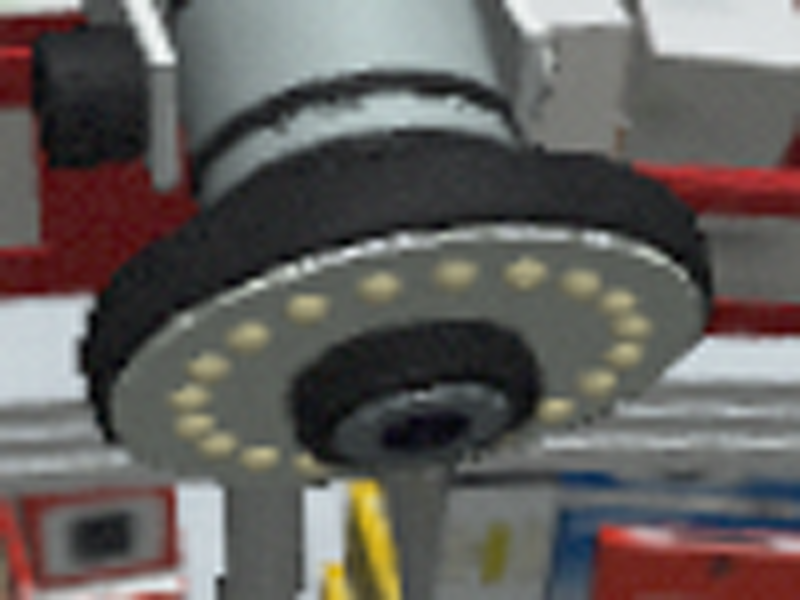

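```bash
cat > fit.py <<'E'
from h import *
import pickle
from scipy.optimize import least_squares
p=pickle.load(open("w5.pkl","rb"))
led=[(526,272),(583,284),(619,301),(633,326),(626,354),(598,383),(556,410),(260,457),(217,442),(192,425),(188,397),(209,366),(249,335),(307,307),(379,285),(455,271)]
rim=[(112,415),(180,325),(300,265),(430,237),(560,228),(660,252),(703,300)]
px=lambda q:(320+(q[0]+.5)/8-.5,(q[1]+.5)/8-.5)
L=[ray("wrist",px(q),p) for q in led]; Rm=[ray("wrist",px(q),p) for q in rim]; G=ray("wrist",px((422,425)),p)
nv=lambda y,t:np.array([-np.cos(t)*np.cos(y),-np.cos(t)*np.sin(y),-np.sin(t)])
def res(v,c0w=1.):
    c,n=v[:3],nv(v[3],v[4]); o=[]
    for S,r in((L,v[5]),(Rm,v[6])):
        for a,d in S: X=a+d*((c-a)@n)/(d@n); o.append((np.linalg.norm(X-c)-r)/.5)
    X=c+n*v[7]; o+=list(np.cross(X-G[0],G[1])/.5)
    o+=list((proj("top",X)-[384,143])/1.5)+list((proj("scene",X)-[391,160])/1.5)+[(v[6]-37.5)/.5]
    return np.array(o)
best=min((least_squares(res,[718,-135,272,y,t,28,37.5,15]) for y in(-.4,0,.4) for t in(.2,.5)),key=lambda s:s.cost)
v=best.x; n=nv(v[3],v[4]); X=v[:3]+n*v[7]
print(best.cost,v.round(3)); print(res(v).round(1))
print("lens",X.round(1),"n",n.round(3),"tilt,heading deg",np.degrees(v[[4,3]]).round(1)); np.save("lens.npy",[X,n])
s=readout.get_state(); R=Ro.from_euler("xyz",s["tcp_rot"])
pw=P("wrist"); print("btn px pred",proj("wrist",s["position"]+R.apply([32.6,0,-15.5]),pw))
E
python3 fit.py
```

```text
8.097868317563883 [ 7.24559e+02 -1.37998e+02  2.60625e+02  1.13000e-01  4.48000e-01
  2.74720e+01  3.73180e+01  6.95700e+00]
[-0.3 -0.5  0.4  0.3  0.3 -0.1  0.3 -0.5 -0.6  0.7  0.8  0.1 -0.2 -0.5
 -0.7  0.3 -0.6 -0.3  0.7 -0.6  1.2  0.5 -1.3  0.5  0.5  0.4 -0.6  0.9
  0.2  2.4 -0.4]
lens [ 718.3 -138.7  257.6] n [-0.896 -0.102 -0.433] tilt,heading deg [25.6  6.5]
btn px pred [323.08855728 202.2023913 ]
```

```bash
cat > goto.py <<'E'
from h import *
import sys
X=np.array([716,-138,262.]) if len(sys.argv)<4 else np.array([float(a) for a in sys.argv[1:4]]); n=np.load("lens.npy")[1]
yw=np.arctan2(-n[1],-n[0]); pt=-np.arcsin(-n[2]); R=Ro.from_euler("xyz",[np.pi,pt,yw])
T=X+120*n-R.apply([32.6,0,-15.5]); s=readout.get_state(); R0=Ro.from_euler("xyz",s["tcp_rot"])
print("T",T.round(1),"dxyz",(T-s["position"]).round(1),"turn",np.degrees((R*R0.inv()).as_rotvec()).round(2))
E
python3 goto.py
```

```text
T [ 586.  -152.8  182. ] dxyz [  64.2  -72.4 -118.6] turn [-3.15 13.26 10.24]
```

```bash
python3 -m pendant '[{"xyz":[8,-9,-15],"turn":[-0.4,1.66,1.28],"claw":0.2},{"xyz":[8,-9,-15],"turn":[-0.4,1.66,1.28],"claw":0.2},{"xyz":[8,-9,-15],"turn":[-0.4,1.66,1.28],"claw":0.2},{"xyz":[8,-9,-15],"turn":[-0.4,1.66,1.28],"claw":0.2},{"xyz":[8,-9,-15],"turn":[-0.4,1.66,1.28],"claw":0.2},{"xyz":[8,-9,-15],"turn":[-0.4,1.66,1.28],"claw":0.2},{"xyz":[8,-9,-15],"turn":[-0.4,1.66,1.28],"claw":0.2},{"xyz":[8,-9,-14],"turn":[-0.4,1.66,1.28],"claw":0.2},{"xyz":[0,0,0],"turn":[0,0,0],"claw":0.2},{"xyz":[0,0,0],"turn":[0,0,0],"claw":0.2}]'
python3 goto.py; python3 look.py w6
python3 - <<'E'
from h import *
t=eyes.camera("top"); s=eyes.camera("scene"); 
for n,i in(("top",t),("scene",s)):
    print(n,"lens",proj(n,[716,-138,262]),"btn",proj(n,np.array([716,-138,262])+120*np.load("lens.npy")[1]))
a=cv2.resize(t[100:180,330:420],None,fx=4.4,fy=4.4,interpolation=2); b=cv2.resize(s[130:210,330:420],None,fx=4.4,fy=4.4,interpolation=2)
cv2.imwrite("pics/fin.png",np.hstack([a,b]))
E
```

```text
t: 9.97
position: [585.0, -152.4, 178.9]
tcp_rot: [-3.141, -0.445, 0.112]
ft_force: [-0.3, 0.4, -0.7]
gripper_width: 30.8
finger_force: 79.8
T [ 586.  -152.8  182. ] dxyz [ 1.  -0.4  3.1] turn [-0.03 -0.18  0.07]
10.0167 [ 584.74303425 -152.14209637  179.65788784] [-3.14123316 -0.44580382  0.11218711] [-0.4233535  -0.06099545  2.1253409   0.34198355  0.71689339  0.81702968]
cell [(0.74, [118, 144, 168, 177]), (0.72, [286, 199, 363, 335]), (0.71, [69, 142, 107, 186])]
logger [(0.89, [46, 230, 168, 342])]
lip [(0.74, [39, 229, 169, 345])]
lens []
top lens [383.15002558 144.82959449] btn [385.92737308 186.37406039]
scene lens [390.92134185 162.53217871] btn [380.02501338 198.57271894]
```

View pics/fin.png

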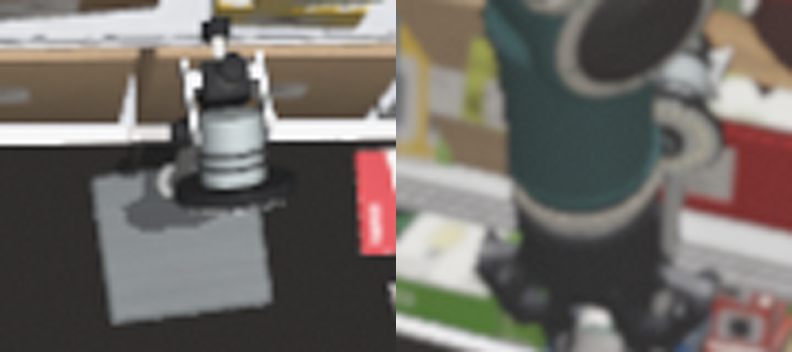

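The top crop shows the camera and ring undisturbed, and the base heading matches the fitted 6.5°. The scene view of the cell is blocked by the arm. The pose is within 3 mm of the target, so I'll let it settle and hand in.

```bash
python3 -m pendant '[{"xyz":[1,0,2],"turn":[0,0,0],"claw":0.2},{"xyz":[0,0,0],"turn":[0,0,0],"claw":0.2},{"xyz":[0,0,0],"turn":[0,0,0],"claw":0.2},{"xyz":[0,0,0],"turn":[0,0,0],"claw":0.2},{"xyz":[0,0,0],"turn":[0,0,0],"claw":0.2},{"xyz":[0,0,0],"turn":[0,0,0],"claw":0.2},{"xyz":[0,0,0],"turn":[0,0,0],"claw":0.2},{"xyz":[0,0,0],"turn":[0,0,0],"claw":0.2}]' && python3 -c "
from h import *
print(arm.job_done())"
```

```text
t: 10.98
position: [585.1, -152.2, 181.6]
tcp_rot: [3.141, -0.446, 0.113]
ft_force: [-0.1, 0.4, -1.3]
gripper_width: 30.6
finger_force: 79.8
the job is handed in; nothing more can be done
None
```

The cell was slid clear of the lip, lifted out and handed in at about 11 s, held still with its button facing the lens at about 12 cm by my measurements; the judging result was not shown.

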